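# Test the tag-reader wand, then hold it under the decks of the fish trough

### The job

Pick up the tag-reader wand, point its tip straight at the test tag on the stand from about 3 cm away without touching it, and hold it steady there for two seconds. Then tilt the wand, pass it end first down through the hatch of the fish trough, level it inside so that each end reaches a little way (about 3 cm) under the deck on its side, and finish while still holding it there, level and still, touching neither the trough's floor, walls nor decks. Do not ram the wand against the trough or the stand, and leave the beaker, tall glass and jar where they are.

Things in the scene. Friction and masses are not known exactly. Their poses are not given: they have to be found in the camera images.
- wand: Loose rigid wand, 240 long, about 0.2 kg, level on the rest, axis 45 above the table, tip roughly away from the robot. Origin mid-length on its axis (centre of mass to 1 mm); x to the tip, y across, z up. Black grip 24 x 24 square, x -60 to 60, to grasp across y; then grey shafts 18 square, 35 long; white round head 26 dia., 25 long at the tip; dark rubber block 22 square, 25 long at the tail.
- tip (a point): Centre of the flat front of the wand's round white head, on the wand's axis, 120 mm from its origin. Axes as the wand's.
- tail (a point): Centre of the end of the wand's rubber block, on the wand's axis, 120 mm from its origin on the other side. Axes as the wand's.
- rest: Fixed wooden rest under the wand: base 190 x 60, 8 thick; two supports 14 thick, 78 either side of its middle, 52 high, with 22 wide notches open upwards in which the wand's shafts lie. Between them the wand's grip is free, its underside 33 above the table. Origin mid-underside, x along the wand, z up.
- stand: Fixed stand with the test tag: dark steel base 80 x 80 x 12, post, and a white upright plate 60 x 60, 8 thick, centred 120 above the table (top at 150). Origin at the centre of the base's underside; x is the plate's normal, the tag is on its -x side, which faces roughly towards the robot; z up.
- tag (a point): Centre of the front face of the round grey test tag (28 in diameter, standing 3 out of the plate) 120 above the table. Axes as the stand's: the tag faces -x, so the wand points along +x when it points straight at it.
- trough: Fixed grey trough, outside 190 (x) by 390 (y), 99 high; floor and walls 5 thick. Two level aluminium decks, 4 thick, undersides 95 above the table, cover its ends, from the end walls to 90 either side of the middle; between them the open hatch, 180 by 180. Under each deck is empty space reaching 100 beyond the deck's edge. Origin centred on its underside, y along its length, z up.
- beaker: Loose clear beaker, 68 in diameter, 85 high, standing between the rest and the trough. Origin at the centre of its underside. To be left alone.
- glass_tall: Loose clear tall glass, 68 in diameter, 130 high, beyond the work. Origin at the centre of its underside. To be left alone.
- jar: Loose jar with a cap, 60 in diameter, 80 high, beyond the work. Origin at the centre of its underside. To be left alone.

How it is judged:
By the outcome, as a careful person would: the job done as asked, in the order asked, and still so for the second after the job is handed in, while the arm keeps its last pose, push and grip.
It also fails if it takes over 54 s, if anything falls off the work surface, if the arm or the gripper's body presses on something with over 40 N, if the wrist force passes 120 N, or if a joint passes its speed limit or range.

### The arm

A 7-joint arm with a two-finger parallel gripper is mounted at the origin on the work surface. World frame = base frame: x ahead of the robot, y to its left, z up, the work surface at z = 0. Lengths are in m, angles in rad, forces in N, time in s.
With the tool pointing down it reaches from about 0.425 to 0.95 m from the base axis. Payload 16.7 kg.
Tool frame: the origin (TCP) lies between the finger pads; the fingertips stand 25 mm ahead of it and the grasp point (between the pads) lies 6 mm ahead of it; z points along the fingers, y is the line along which they close (so a half turn about z gives the same grasp; the last joint's range is limited). The gripper opens to 94 mm and grips with 3 to 60 N. Pads are 16 mm wide; open, the fingers measure 119 mm over their backs; the gripper's body (75 mm by 177 mm) begins 78 mm behind the grasp point.
Start: joints at [-1.482, 0.426, 0.074, 1.606, -0.034, 1.111, -0.067], TCP at [0.16, 0.656, 0.23] pointing down, gripper open.
Joint ranges: [-2.85, 2.85], [-0.5, 2.14], [-1.23, 1.37], [0.21, 2.46], [-1.02, 4.16], [0.16, 2.05], [-2.73, 2.73]. Speed limits (rad/s): [1.89, 1.89, 2.39, 2.39, 3.01, 3.01, 3.01].

### API

Orientations are given as a 3x3 rotation matrix whose columns are the frame's x, y, z axes.
In Python, from cell import arm gives the robot as it stands. The module is installed in compiled form; this text tells all that it offers.
- The arm moves only by the tool play_rows, never from a script. Its arguments are lists of equal length, an entry for each row: "linear": the shift along the tool's x, y, z in cm, a list of three; "turn": the turn, a rotation vector about the tool's x, y, z in rad, a list of three; "claw": the closure, from -1 (fully open) to 1 (shut), so that 0 is half open. In form: {"linear": [[dx, dy, dz], ...], "turn": [[wx, wy, wz], ...], "claw": [claw, ...]}. A call has exactly 8 rows; each row is the pose to reach, as a shift and turn from the pose commanded when the call began, along the tool's axes at that moment; what a row does not reach only later rows make up. A row lasts 1/10 s, in which the tool goes at most 50 mm and 8.59 degrees, less where a joint would pass 70% of its speed; a pose out of reach is approached as far as the arm can. A call with a gripper value outside its range is refused whole. The fingers move at their own pace and stop on an object; "force" is the grip in N (left out, the last holds). Time passes only in rows, so rows that repeat a pose let the fingers close, or fill a call up. It gives the time, the measured TCP pose, the force, the opening and the grip force at its end, in the units of the state.
- arm.observe(): the state, without advancing time (a new reading comes with each control period).
- arm.read_camera(name): name is "scene" or "top" or "wrist"; returns the picture (400x640x3 uint8, red, green, blue); there is no depth.
- arm.get_calibration(name): a dict with "K" (3x3 intrinsics, pixels), "R" (3x3) and "t" (3): a world point X has camera coordinates R X + t. Camera axes: x right, y down, z forward; pixel columns grow to the right and rows downward; lengths in m; the calibration is good to about 2 mm. The wrist camera is an equidistant fisheye: a pixel r from the principal point sees the ray r / f radians off the axis. A picture is of the moment at which its call begins: read the wrist's pose just before it. get_calibration takes no time and is no camera call; for the wrist camera it gives the pose at the moment of the call.
- arm.close_job(): hands the job in; it is judged then, once.
The state is a dict: "t": time; "joints": joint angles; "joint_vel": joint speeds; "joint_torque": joint torques, N m; "ee_pos": TCP position; "tcp_rot": TCP orientation; "wrist_force": force on the tool from outside, world axes, zero at the start; "ft_torque": the same for the moment, N m; "width": opening from 0.0 (shut) to 1.0 (fully open); "finger_force": force on a finger pad.
Only numpy, scipy, OpenCV 4.12 (cv2) and the standard library are available. Lean on these libraries where they do the work, as an engineer would, in place of code of your own. Each camera call takes 0.05 s, during which the arm holds its last target. There are 200 camera calls.

## Working session

There is one attempt and no reset: what is moved stays moved. The work goes in short steps, Python scripts to look and compute and a tool call to move; the robot and the scene stay as the last step left them, time stands still between calls to the robot, and variables do not carry over. Pictures are saved under pics/ and viewed, at most 10 in all, crops included, and the job is handed in when it is done.

Besides the shell and the picture viewer there is one more tool, called as a command line: name --argument value ..., lists and objects as JSON in quotes. play_rows: Moves the arm, as the interface text tells. Its arguments: {"type":"object","properties":{"linear":{"type":"array","items":{"type":"array","items":{"type":"number"}}},"turn":{"type":"array","items":{"type":"array","items":{"type":"number"}}},"claw":{"type":"array","items":{"type":"number"}},"force":{"type":"number"}},"required":["linear","turn","claw"]}

```bash
mkdir -p pics; python3 - <<'E'
from cell import arm
import cv2,numpy as np
s=arm.observe();print({k:np.round(v,3).tolist() for k,v in s.items()})
for n in("scene","top"):
    c=arm.get_calibration(n);print(n,np.round(c["K"],1).tolist(),np.round(c["R"],3).tolist(),np.round(c["t"],3).tolist())
    cv2.imwrite(f"pics/{n}0.png",arm.read_camera(n)[:,:,::-1])
E
```

```text
{'t': 0.0, 'joints': [-1.481, 0.427, 0.074, 1.607, -0.034, 1.111, -0.067], 'joint_vel': [-0.0, -0.001, -0.002, 0.001, -0.001, -0.0, -0.002], 'joint_torque': [0.0, -93.584, 3.667, -45.416, -0.049, 0.02, 0.0], 'ee_pos': [0.16, 0.655, 0.23], 'tcp_rot': [[-0.972, 0.237, -0.0], [0.237, 0.972, -0.001], [-0.0, -0.001, -1.0]], 'wrist_force': [0.136, -0.58, 0.648], 'ft_torque': [-0.068, 0.032, 0.004], 'finger_force': 0.0, 'width': 1.0}
scene [[368.0, 0.0, 323.1], [0.0, 368.0, 199.7], [0.0, 0.0, 1.0]] [[0.781, 0.624, -0.022], [0.401, -0.529, -0.748], [-0.478, 0.576, -0.663]] [-0.412, -0.166, 1.236]
top [[453.6, 0.0, 315.7], [0.0, 453.6, 196.9], [0.0, 0.0, 1.0]] [[0.01, -1.0, -0.003], [-0.99, -0.01, -0.138], [0.138, 0.005, -0.99]] [-0.063, 0.564, 1.152]
```

View pics/top0.png

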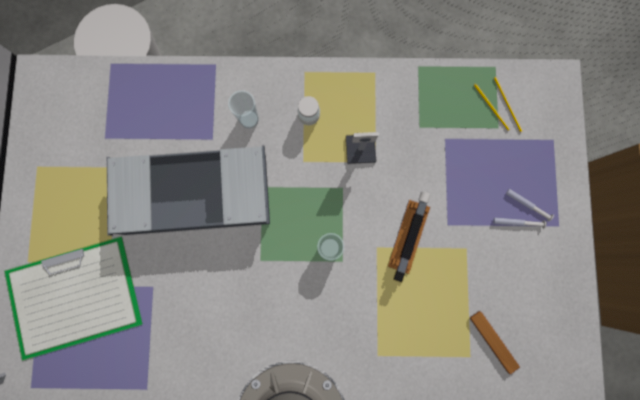

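View pics/scene0.png

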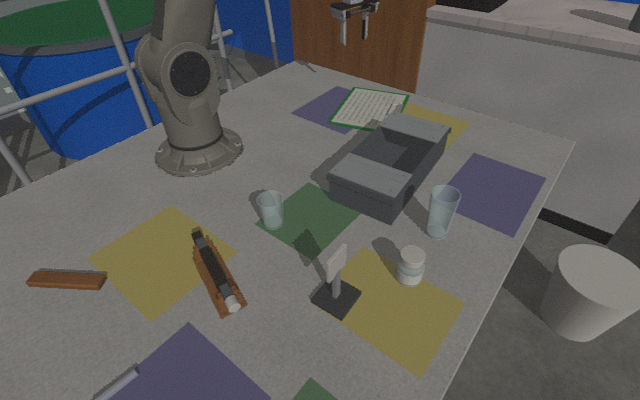

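The top view shows the trough at (107–268, 148–234), the stand at (362,148), the wand from head (424,197) to tail (400,277) and the beaker at (330,247). The scene view agrees with that. I'll enlarge the top view to measure it better.

```bash
python3 - <<'E'
import cv2
a=cv2.imread("pics/top0.png")
x=cv2.resize(a[120:300,95:275],None,fx=3.3,fy=3.3,interpolation=cv2.INTER_CUBIC)[:330]
b=cv2.resize(a[125:285,335:435],(375,600),interpolation=cv2.INTER_CUBIC)
cv2.imwrite("pics/topA.png",cv2.resize(a[130:250,95:275],(800,533),interpolation=cv2.INTER_CUBIC))
cv2.imwrite("pics/topB.png",b)
E
```

```text
(no output)
```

View pics/topA.png

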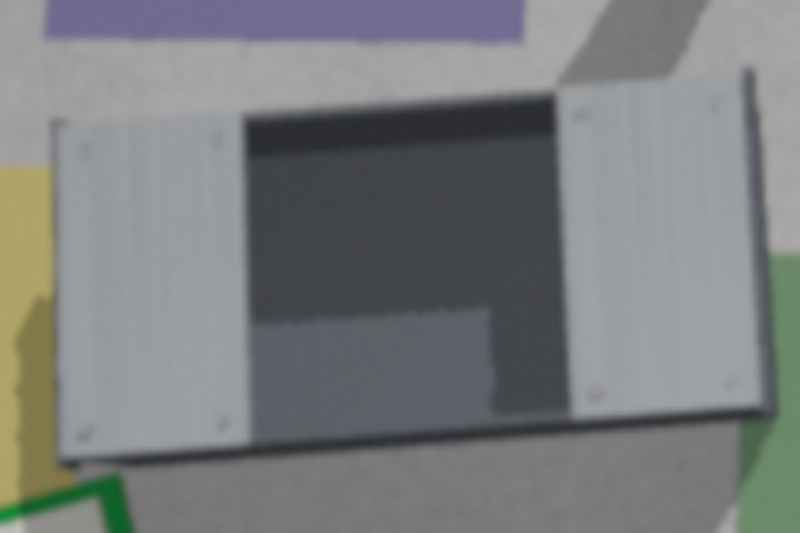

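View pics/topB.png

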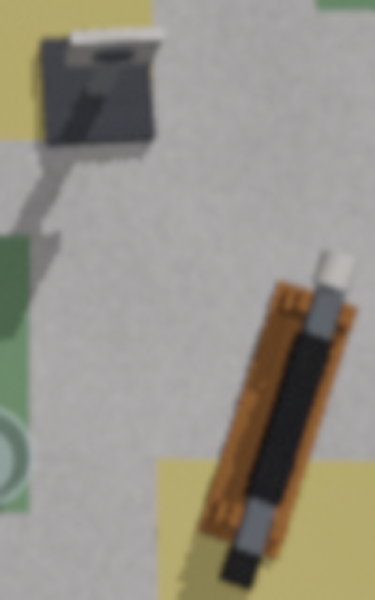

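TopA gives the deck edges (hatch side): left from (245,115) to (250,445), right from (555,95) to (571,418). TopB gives the wand head front at (338,252), tail end (236,583), grip ends (315,335) and (263,500), plate top edge from (70,38) to (163,33), and tag (113,55).

```bash
cat > h.py <<'E'
import numpy as np
from cell import arm
def world(name,uv,z):
    c=arm.get_calibration(name);K,R,t=map(np.array,(c["K"],c["R"],c["t"]))
    o=-R.T@t;d=R.T@np.linalg.inv(K)@np.array([*uv,1.]);return o+d*(z-o[2])/d[2]
def px(name,X):
    c=arm.get_calibration(name);K,R,t=map(np.array,(c["K"],c["R"],c["t"]))
    p=K@(R@np.array(X)+t);return p[:2]/p[2]
E
python3 - <<'E'
from h import *
np.set_printoptions(precision=4,suppress=True)
A=lambda u,v:((u+.5)/4.444+94.5,(v+.5)/4.442+129.5)
B=lambda u,v:((u+.5)/3.75+334.5,(v+.5)/3.75+124.5)
P={}
for n,f,uv,z in [("hd",B,(338,252),.05),("tl",B,(236,585),.05),("g1",B,(315,335),.057),("g2",B,(263,500),.057),
 ("plL",B,(70,38),.15),("plR",B,(163,32),.15),("tag",B,(113,55),.12),("b1",B,(40,38),.012),("b2",B,(153,138),.012),("b3",B,(45,145),.012),
 ("dL1",A,(245,115),.099),("dL2",A,(250,445),.099),("dR1",A,(555,95),.099),("dR2",A,(571,418),.099),
 ("c1",A,(53,120),.099),("c2",A,(750,70),.099),("c3",A,(773,412),.099),("c4",A,(62,465),.099)]:
    P[n]=world("top",f(*uv),z);print(n,P[n])
d=lambda a,b:(np.linalg.norm(P[a]-P[b]),np.degrees(np.arctan2(*(P[a]-P[b])[1::-1])))
for a,b in [("hd","tl"),("g1","g2"),("plL","plR"),("dL1","dL2"),("dR1","dR2"),("dL1","dR1"),("dL2","dR2"),("c1","c2"),("c4","c3"),("c1","c4"),("c2","c3"),("b1","b3"),("b2","b3")]: print(a,b,np.round(d(a,b),4))
print("trough",sum(P[k] for k in("c1","c2","c3","c4"))/4,sum(P[k] for k in("dL1","dL2","dR1","dR2"))/4)
print("beaker",world("top",(330,247),.085))
c=arm.get_calibration("wrist");print({k:np.array(v).round(3).tolist() if not isinstance(v,str) else v for k,v in c.items()})
E
```

```text
hd [ 0.5796 -0.3416  0.05  ]
tl [ 0.3512 -0.2674  0.05  ]
g1 [ 0.5208 -0.3228  0.057 ]
g2 [ 0.4083 -0.2853  0.057 ]
plL [ 0.7026 -0.1478  0.15  ]
plR [ 0.7071 -0.208   0.15  ]
tag [ 0.6997 -0.1787  0.12  ]
b1 [ 0.7414 -0.1368  0.012 ]
b2 [ 0.6677 -0.2187  0.012 ]
b3 [ 0.6617 -0.1405  0.012 ]
dL1 [0.6582 0.3628 0.099 ]
dL2 [0.4706 0.3485 0.099 ]
dR1 [0.6716 0.1867 0.099 ]
dR2 [0.4874 0.1705 0.099 ]
c1 [0.6543 0.472  0.099 ]
c2 [0.6872 0.076  0.099 ]
c3 [0.4919 0.0581 0.099 ]
c4 [0.4584 0.4524 0.099 ]
hd tl [  0.2401 -17.9783]
g1 g2 [  0.1186 -18.4403]
plL plR [ 0.0603 94.3327]
dL1 dL2 [0.1882 4.3418]
dR1 dR2 [0.1849 5.038 ]
dL1 dR1 [ 0.1766 94.3289]
dL2 dR2 [ 0.1788 95.4001]
c1 c2 [ 0.3973 94.7543]
c4 c3 [ 0.3958 94.8504]
c1 c4 [0.1968 5.7054]
c2 c3 [0.1961 5.2517]
b1 b3 [0.0798 2.6731]
b2 b3 [  0.0784 -85.6701]
trough [0.573  0.2646 0.099 ] [0.572  0.2671 0.099 ]
beaker [ 0.4332 -0.0947  0.085 ]
{'K': [[309.707, 0.0, 319.153], [0.0, 309.707, 200.246], [0.0, 0.0, 1.0]], 'R': [[0.237, 0.972, -0.002], [0.933, -0.227, 0.28], [0.271, -0.068, -0.96]], 't': [-0.673, -0.028, 0.394]}
```

```bash
cat >> h.py <<'E'
from scipy.spatial.transform import Rotation as Ro
def pose(yaw,tilt=0):
    "tool R: x at azimuth yaw (deg), z down; tilt>0 lowers the tool's x end (about tool y)"
    y=np.radians(yaw);x=np.array([np.cos(y),np.sin(y),0]);z=np.array([0,0,-1.])
    return np.c_[x,np.cross(z,x),z]@Ro.from_euler('y',-tilt,degrees=True).as_matrix()
def rel(p0,R0,p,R):
    return (R0.T@(np.array(p)-p0)*100).round(2),Ro.from_matrix(R0.T@R).as_rotvec().round(4)
def plan(wps,start=None):
    "wps: list of (tcp,yaw,tilt); prints final shift/turn of a call for each leg"
    if start is None:
        s=arm.observe();p0,R0=np.array(s["ee_pos"]),np.array(s["tcp_rot"])
    else: p0,R0=np.array(start[0]),pose(*start[1:])
    for p,*a in wps:
        l,t=rel(p0,R0,p,pose(*a));print(l.tolist(),t.tolist(),"per row",(l/8).round(3).tolist(),(t/8).round(4).tolist())
        p0,R0=np.array(p),pose(*a)
E
python3 - <<'E'
from h import *
az=np.radians([49,22,-6]);r=[.65,.62,.59]
w=[((a*np.cos(b),a*np.sin(b),.23),y,0) for a,b,y in zip(r,az,(120.2,74.1,28))]+[((.4655,-.3045,.18),-18.2,0)]
plan(w)
E
```

```text
[-29.83, -9.71, -0.0] [-0.0011, 0.0006, 0.8049] per row [-3.729, -1.214, -0.0] [-0.0001, 0.0001, 0.1006]
[-29.79, -0.17, 0.0] [0.0, 0.0, 0.8046] per row [-3.724, -0.021, 0.0] [0.0, 0.0, 0.1006]
[-27.94, 9.2, 0.0] [0.0, 0.0, 0.8046] per row [-3.492, 1.15, 0.0] [0.0, 0.0, 0.1006]
[-22.11, 15.75, 5.0] [0.0, 0.0, 0.8063] per row [-2.764, 1.969, 0.625] [0.0, 0.0, 0.1008]
```

play_rows --linear '[[-3.7,-1.2,0],[-7.5,-2.4,0],[-11.2,-3.6,0],[-14.9,-4.9,0],[-18.6,-6.1,0],[-22.4,-7.3,0],[-26.1,-8.5,0],[-29.8,-9.7,0]]' --turn '[[0,0,0.1],[0,0,0.2],[0,0,0.3],[0,0,0.4],[0,0,0.5],[0,0,0.6],[0,0,0.7],[0,0,0.805]]' --claw '[-1,-1,-1,-1,-1,-1,-1,-1]'

```text
t: 0.9
ee_pos: [0.4274, 0.4899, 0.2303]
tcp_rot: [[-0.499, 0.866, -0.0], [0.866, 0.499, -0.0], [-0.0, -0.0, -1.0]]
wrist_force: [-0.0, 1.0, -0.3]
width: 1.0
finger_force: 0.0
```

play_rows --linear '[[-3.7,0,0],[-7.4,-0.1,0],[-11.2,-0.1,0],[-14.9,-0.1,0],[-18.6,-0.1,0],[-22.3,-0.1,0],[-26.1,-0.2,0],[-29.8,-0.2,0]]' --turn '[[0,0,0.1],[0,0,0.2],[0,0,0.3],[0,0,0.4],[0,0,0.5],[0,0,0.6],[0,0,0.7],[0,0,0.805]]' --claw '[-1,-1,-1,-1,-1,-1,-1,-1]'

```text
t: 1.7
ee_pos: [0.5748, 0.231, 0.2304]
tcp_rot: [[0.278, 0.96, -0.0], [0.96, -0.278, -0.0], [-0.0, -0.0, -1.0]]
wrist_force: [0.1, 0.7, 0.7]
width: 1.001
finger_force: 0.0
```

play_rows --linear '[[-3.5,1.1,0],[-7,2.3,0],[-10.5,3.4,0],[-14,4.6,0],[-17.5,5.7,0],[-21,6.9,0],[-24.4,8,0],[-27.9,9.2,0]]' --turn '[[0,0,0.1],[0,0,0.2],[0,0,0.3],[0,0,0.4],[0,0,0.5],[0,0,0.6],[0,0,0.7],[0,0,0.805]]' --claw '[-1,-1,-1,-1,-1,-1,-1,-1]'

```text
t: 2.5
ee_pos: [0.586, -0.0622, 0.2304]
tcp_rot: [[0.885, 0.465, -0.0], [0.465, -0.885, 0.0], [-0.0, -0.0, -1.0]]
wrist_force: [0.2, 0.3, 0.7]
width: 0.997
finger_force: 0.0
```

play_rows --linear '[[-2.8,2,0.6],[-5.5,3.9,1.2],[-8.3,5.9,1.9],[-11.1,7.9,2.5],[-13.8,9.8,3.1],[-16.6,11.8,3.8],[-19.3,13.8,4.4],[-22.1,15.7,5]]' --turn '[[0,0,0.1],[0,0,0.2],[0,0,0.3],[0,0,0.4],[0,0,0.5],[0,0,0.6],[0,0,0.7],[0,0,0.805]]' --claw '[-1,-1,-1,-1,-1,-1,-1,-1]'

```text
t: 3.3
ee_pos: [0.4639, -0.3042, 0.1802]
tcp_rot: [[0.949, -0.315, -0.0], [-0.315, -0.949, 0.0], [-0.0, -0.0, -1.0]]
wrist_force: [0.8, -1.2, -0.1]
width: 1.003
finger_force: 0.0
```

```bash
python3 - <<'E'
from h import *
import cv2
s=arm.observe();print(s["t"],s["ee_pos"],s["tcp_rot"],s["joints"])
c=arm.get_calibration("wrist");print(np.round(c["R"],4).tolist(),np.round(c["t"],4).tolist())
im=arm.read_camera("wrist");cv2.imwrite("pics/w1.png",im[:,:,::-1])
E
```

```text
3.3 [ 0.46394889 -0.30422324  0.18015942] [[ 9.48946130e-01 -3.15438162e-01 -8.73562973e-05]
 [-3.15438152e-01 -9.48946132e-01  1.06912208e-04]
 [-1.16620611e-04 -7.38984171e-05 -9.99999990e-01]] [-0.32426756  0.45480107  1.02798951  1.96867112 -0.47011747  0.97985476
 -0.96060699]
[[-0.3158, -0.9488, 0.0008], [-0.9107, 0.3033, 0.2805], [-0.2664, 0.0879, -0.9599]] [-0.1436, 0.498, 0.4945]
```

View pics/w1.png

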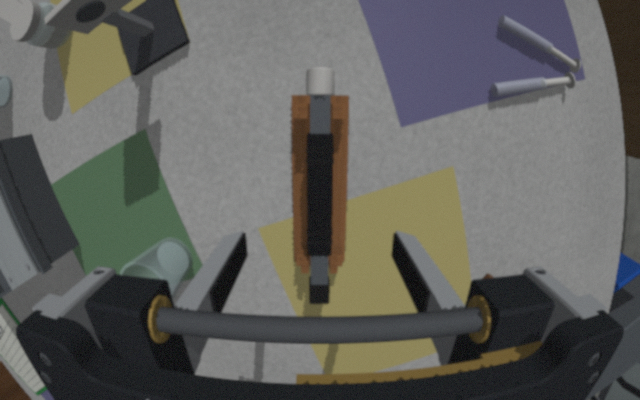

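The wrist view shows the wand almost in line with the tool. The grip ends are at (320.5,134) and (319,256), the head front at (320,68) and the tail end at (319,302).

```bash
cat >> h.py <<'E'
def wworld(c,uv,z):
    K,R,t=map(np.array,(c["K"],c["R"],c["t"]))
    v=(np.array(uv)-K[:2,2])/K[0,0];th=np.hypot(*v)
    d=R.T@np.r_[v/max(th,1e-9)*np.sin(th),np.cos(th)];o=-R.T@t;return o+d*(z-o[2])/d[2]
E
python3 - <<'E'
from h import *
c=arm.get_calibration("wrist")
P=[wworld(c,u,z) for u,z in [((320.5,134),.057),((319,256),.057),((320,68),.058),((319,302),.056)]]
for p in P:print(p.round(4))
for a,b in((0,1),(2,3)):
    d=P[a]-P[b];print(np.hypot(*d[:2]),np.degrees(np.arctan2(d[1],d[0])),(P[a]+P[b])/2)
m=(P[0]+P[1])/2
plan([((m[0],m[1],.051),-18.0,0)])
E
```

```text
[ 0.517  -0.3313  0.057 ]
[ 0.4045 -0.2909  0.057 ]
[ 0.5732 -0.3503  0.058 ]
[ 0.3507 -0.2722  0.056 ]
0.11952079264135751 -19.75764993921903 [ 0.46073918 -0.31107492  0.057     ]
0.235754507354397 -19.327558678217247 [ 0.46196027 -0.31124774  0.057     ]
[0.11, 0.19, 12.89] [0.0019, 0.0005, -0.0191] per row [0.014, 0.024, 1.611] [0.0002, 0.0001, -0.0024]
```

```bash
python3 - <<'E'
from h import *
c=arm.get_calibration("wrist")
c["R"]=[[-0.3158,-0.9488,0.0008],[-0.9107,0.3033,0.2805],[-0.2664,0.0879,-0.9599]];c["t"]=[-0.1436,0.498,0.4945]
P=[wworld(c,u,z) for u,z in [((320.5,134),.057),((319,256),.057),((320,68),.058),((319,302),.056)]]
for a,b in((0,1),(2,3)):
    d=P[a]-P[b];print(np.hypot(*d[:2]),np.degrees(np.arctan2(d[1],d[0])),(P[a]+P[b])/2)
s=arm.observe();print(s["ee_pos"],np.degrees(np.arctan2(s["tcp_rot"][1][0],s["tcp_rot"][0][0])))
m=(P[0]+P[1])/2
plan([((m[0],m[1],.051),-18.2,0)])
E
```

```text
0.11967822879250767 -19.05655108689021 [ 0.464294   -0.30636382  0.057     ]
0.23606397384880187 -18.62736114082579 [ 0.46553339 -0.30652678  0.057     ]
[ 0.46046623 -0.30866643  0.1798505 ] -19.093343658953987
[0.29, -0.37, 12.88] [0.0019, 0.0005, -0.0156] per row [0.036, -0.046, 1.61] [0.0002, 0.0001, -0.002]
```

play_rows --linear '[[0.1,-0.1,1.5],[0.2,-0.2,4],[0.3,-0.4,6.5],[0.34,-0.4,8.2],[0.34,-0.4,9],[0.34,-0.4,9],[0.34,-0.4,9],[0.34,-0.4,9]]' --turn '[[0,0,-0.01],[0,0,-0.01],[0,0,-0.01],[0,0,-0.01],[0,0,-0.01],[0,0,-0.01],[0,0,-0.01],[0,0,-0.01]]' --claw '[-1,-1,-1,-1,-1,-1,-1,-1]'

```text
t: 4.15
ee_pos: [0.4696, -0.3008, 0.0913]
tcp_rot: [[0.953, -0.302, 0.001], [-0.302, -0.953, -0.0], [0.001, 0.0, -1.0]]
wrist_force: [0.2, -0.0, 0.9]
width: 1.0
finger_force: 0.0
```

```bash
python3 - <<'E'
from h import *
import cv2
s=arm.observe();print(s["ee_pos"],np.degrees(np.arctan2(s["tcp_rot"][1][0],s["tcp_rot"][0][0])))
plan([((.465,-.306,.051),-18.5,0)])
c=arm.get_calibration("wrist");np.savez("w2.npz",K=c["K"],R=c["R"],t=c["t"])
cv2.imwrite("pics/w2.png",cv2.resize(arm.read_camera("wrist")[:360,200:440,::-1],(400,600),interpolation=cv2.INTER_CUBIC))
E
```

```text
[ 0.46955722 -0.30084973  0.091338  ] -17.596353098811868
[-0.28, 0.63, 4.03] [0.0, -0.0013, 0.0158] per row [-0.035, 0.079, 0.504] [0.0, -0.0002, 0.002]
```

View pics/w2.png

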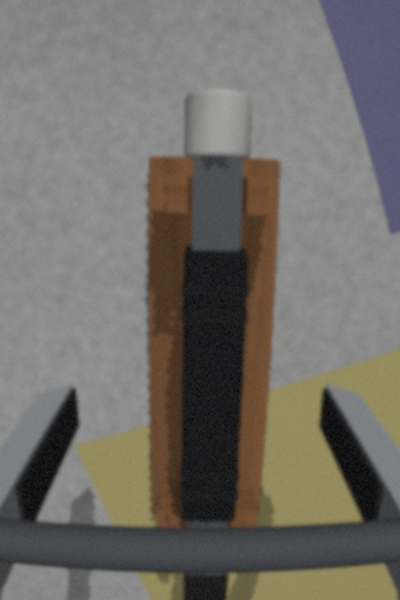

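The grip ends are at (216,251) and (209,519) in the crop. The wand sits about 5 mm to the right of the mid-point between the fingers.

```bash
python3 - <<'E'
from h import *
c=dict(np.load("w2.npz"))
f=lambda u,v:((u+.5)/1.6667+199.5,(v+.5)/1.6667-.5)
P=[wworld(c,f(*u),z) for u,z in [((216,250),.057),((209.5,519),.057),((218,90),.055)]]
d=P[0]-P[1];print(np.hypot(*d[:2]),np.degrees(np.arctan2(d[1],d[0])),(P[0]+P[1])/2,P[2])
s=arm.observe();print(s["ee_pos"])
m=(P[0]+P[1])/2
plan([((m[0],m[1],.051),-18.5,0)])
E
```

```text
0.11850311517543755 -18.360784123041302 [ 0.46572432 -0.30681722  0.057     ] [ 0.57861227 -0.34415683  0.055     ]
[ 0.4695314  -0.30078771  0.09129061]
[-0.19, 0.69, 4.03] [0.0, -0.0013, 0.0157] per row [-0.024, 0.086, 0.504] [0.0, -0.0002, 0.002]
```

play_rows --linear '[[-0.1,0.3,0.5],[-0.2,0.67,1.2],[-0.2,0.67,2.2],[-0.2,0.67,3.2],[-0.2,0.67,4],[-0.2,0.67,4.03],[-0.2,0.67,4.03],[-0.2,0.67,4.03]]' --turn '[[0,0,0.014],[0,0,0.014],[0,0,0.014],[0,0,0.014],[0,0,0.014],[0,0,0.014],[0,0,0.014],[0,0,0.014]]' --claw '[-1,-1,-1,-1,-1,-1,-1,-1]'

```text
t: 5.0
ee_pos: [0.4653, -0.3065, 0.0504]
tcp_rot: [[0.949, -0.316, 0.0], [-0.316, -0.949, -0.0], [0.0, 0.0, -1.0]]
wrist_force: [-0.1, -0.2, 0.5]
width: 1.0
finger_force: 0.0
```

play_rows --linear '[[0,0,0],[0,0,0],[0,0,0],[0,0,0],[0,0,0],[0,0,0],[0,0,0],[0,0,0]]' --turn '[[0,0,0],[0,0,0],[0,0,0],[0,0,0],[0,0,0],[0,0,0],[0,0,0],[0,0,0]]' --claw '[0,0.3,0.4,1,1,1,1,1]' --force 35

```text
t: 5.8
ee_pos: [0.4651, -0.3064, 0.0502]
tcp_rot: [[0.949, -0.316, -0.0], [-0.316, -0.949, -0.0], [-0.0, 0.0, -1.0]]
wrist_force: [0.9, 0.2, -0.1]
width: 0.352
finger_force: 0.0
```

```bash
python3 - <<'E'
from h import *
s=arm.observe();print(s["t"],s["ee_pos"],np.degrees(np.arctan2(s["tcp_rot"][1][0],s["tcp_rot"][0][0])),s["wrist_force"],s["finger_force"],s["width"])
E
```

```text
5.8 [ 0.46511912 -0.3064263   0.05020061] -18.412465767911332 [ 0.93868405  0.24016005 -0.14624607] 0.0 0.3524288822271474
```

play_rows --linear '[[0,0,0],[0,0,0],[0,0,0],[0,0,0],[0,0,0],[0,0,0],[0,0,0],[0,0,0]]' --turn '[[0,0,0],[0,0,0],[0,0,0],[0,0,0],[0,0,0],[0,0,0],[0,0,0],[0,0,0]]' --claw '[1,1,1,1,1,1,1,1]' --force 35

```text
t: 6.6
ee_pos: [0.4652, -0.3063, 0.0502]
tcp_rot: [[0.949, -0.316, -0.0], [-0.316, -0.949, -0.0], [-0.0, 0.0, -1.0]]
wrist_force: [0.3, 1.2, 0.1]
width: 0.251
finger_force: 35.0
```

```bash
python3 - <<'E'
from h import *
# tag target: wand yaw 4.5 at tag (.699,-.1785,.12); tip 30 mm short, origin 150 mm back; offsets of the wand in the grasp ~0
y=np.radians(4.5);o=np.array([.699,-.1785])-.15*np.array([np.cos(y),np.sin(y)]);b=o-.06*np.array([np.cos(y),np.sin(y)])
print(o,b)
plan([((.4651,-.3064,.09),-18.4,0),((b[0],b[1],.160),4.5,0),((o[0],o[1],.126),4.5,0)])
E
```

```text
[ 0.5494624  -0.19026886] [ 0.48964736 -0.19497641]
[-0.0, 0.01, -3.98] [0.0, 0.0, -0.0001] per row [-0.0, 0.001, -0.498] [0.0, 0.0, -0.0]
[-1.19, -11.35, -7.0] [0.0, 0.0, -0.3997] per row [-0.149, -1.419, -0.875] [0.0, 0.0, -0.05]
[6.0, 0.0, 3.4] [0.0, 0.0, 0.0] per row [0.75, 0.0, 0.425] [0.0, 0.0, 0.0]
```

play_rows --linear '[[0,0,-0.2],[0,0,-0.6],[0,0,-1.2],[0,0,-1.9],[0,0,-2.7],[0,0,-3.4],[0,0,-3.9],[0,0,-4]]' --turn '[[0,0,0],[0,0,0],[0,0,0],[0,0,0],[0,0,0],[0,0,0],[0,0,0],[0,0,0]]' --claw '[1,1,1,1,1,1,1,1]'

```text
t: 7.4
ee_pos: [0.4655, -0.3064, 0.0909]
tcp_rot: [[0.949, -0.316, 0.001], [-0.316, -0.949, -0.0], [0.001, -0.0, -1.0]]
wrist_force: [0.6, 0.9, -2.2]
width: 0.255
finger_force: 35.0
```

play_rows --linear '[[0,-0.6,-0.5],[-0.2,-2,-1.4],[-0.4,-4,-2.6],[-0.6,-6,-3.8],[-0.8,-8,-5],[-1,-9.8,-6.1],[-1.1,-11,-6.8],[-1.2,-11.35,-7]]' --turn '[[0,0,-0.02],[0,0,-0.07],[0,0,-0.14],[0,0,-0.21],[0,0,-0.28],[0,0,-0.35],[0,0,-0.39],[0,0,-0.4]]' --claw '[1,1,1,1,1,1,1,1]'

```text
t: 8.2
ee_pos: [0.4903, -0.1935, 0.1607]
tcp_rot: [[0.997, 0.082, 0.001], [0.082, -0.997, 0.0], [0.001, -0.0, -1.0]]
wrist_force: [-0.2, -0.2, -2.3]
width: 0.252
finger_force: 35.0
```

play_rows --linear '[[0,0,0.3],[0,0,1],[0,0,1.8],[0,0,2.6],[0,0,3.2],[0,0,3.4],[0,0,3.4],[0,0,3.4]]' --turn '[[0,0,0],[0,0,0],[0,0,0],[0,0,0],[0,0,0],[0,0,0],[0,0,0],[0,0,0]]' --claw '[1,1,1,1,1,1,1,1]'

```text
t: 9.0
ee_pos: [0.4897, -0.195, 0.1263]
tcp_rot: [[0.997, 0.078, 0.0], [0.078, -0.997, -0.0], [0.0, 0.0, -1.0]]
wrist_force: [-0.2, -0.4, -1.6]
width: 0.256
finger_force: 35.0
```

```bash
python3 - <<'E'
from h import *
import cv2
s=arm.observe();print(s["t"],s["ee_pos"],s["tcp_rot"],s["wrist_force"],s["finger_force"],s["width"])
c=arm.get_calibration("wrist");np.savez("w3.npz",K=c["K"],R=c["R"],t=c["t"])
w=arm.read_camera("wrist");t=arm.read_camera("top");sc=arm.read_camera("scene")
A=cv2.resize(w[0:300,180:460],(560,600));B=cv2.resize(t[110:240,335:415],(240,390));
im=np.zeros((600,800,3),np.uint8);im[:,:560]=A;im[:390,560:]=B;im[400:600,560:800]=cv2.resize(sc[200:320,240:384],(240,200))
cv2.imwrite("pics/c3.png",im[:,:,::-1])
E
```

```text
9.0 [ 0.4897061  -0.19504424  0.12631836] [[ 9.96914431e-01  7.84959153e-02  9.39773746e-05]
 [ 7.84959301e-02 -9.96914420e-01 -1.66626416e-04]
 [ 8.06079068e-05  1.73489120e-04 -9.99999982e-01]] [-0.17061827 -0.41158555 -1.59860566] 34.99723792076111 0.2564526429604789
```

View pics/c3.png

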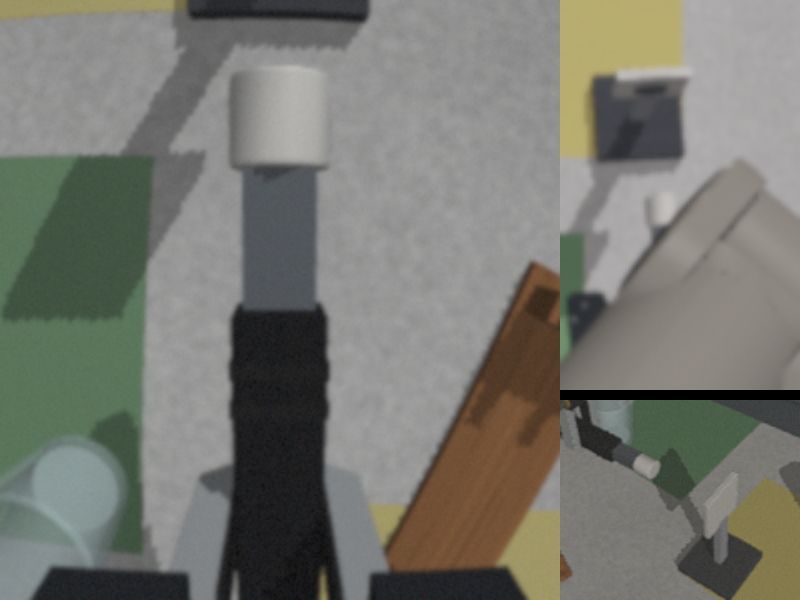

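The wrist crop shows the wand straight in the grip with its head front at (279,67). The scene crop shows the plate face with corners near (740,474), (708,500), (706,536) and (738,512). I'll check tip and tag against these.

```bash
python3 - <<'E'
from h import *
c=dict(np.load("w3.npz"))
print("tip",wworld(c,(279/2+180-.25,67/2-.25),.133), "head base L/R mid",wworld(c,(279.5/2+180,165/2),.133),"grip end",wworld(c,(279.5/2+180,308/2),.132))
s=arm.observe();R=np.array(s["tcp_rot"]);print(s["ee_pos"],np.array(s["ee_pos"])+.12*R[:,0])
y=np.radians(4.5);n=np.array([np.cos(y),np.sin(y),0]);l=np.array([-n[1],n[0],0])
tag=np.array([.699,-.1785,.12])
for nm,a,b,dz in [("TL",.011,.03,.03),("TR",.011,-.03,.03),("BL",.011,.03,-.03),("BR",.011,-.03,-.03)]:
    p=px("scene",tag+a*n+b*l+[0,0,dz]);print(nm,(p-[240,200])*240/144+[560,400])
tip=np.array(s["ee_pos"])+.12*R[:,0]+[0,0,-.006];print("tip in scene crop",(px("scene",tip)-[240,200])/.6+[560,400])
print((px("top",tip+[0,0,0])-[335,110])*3+[560,0],(px("top",tag)-[335,110])*3+[560,0])
E
python3 -c "
import cv2;a=cv2.imread('pics/scene0.png')
cv2.imwrite('pics/sc4.png',cv2.resize(a[230:330,290:390],(600,600),interpolation=cv2.INTER_CUBIC))"
```

```text
tip [ 0.60803329 -0.18649822  0.133     ] head base L/R mid [ 0.58376404 -0.18863548  0.133     ] grip end [ 0.54935495 -0.19134213  0.132     ]
[ 0.48980004 -0.19489849  0.12645823] [ 0.60942738 -0.18544879  0.12651407]
TL [737.61201422 471.63477132]
TR [709.24618693 505.94258128]
BL [736.59656853 504.37889043]
BR [709.75531397 538.45723119]
tip in scene crop [654.6768249  469.47368365]
[658.10907134 194.88272703] [649.06408671  88.74323441]
```

View pics/sc4.png

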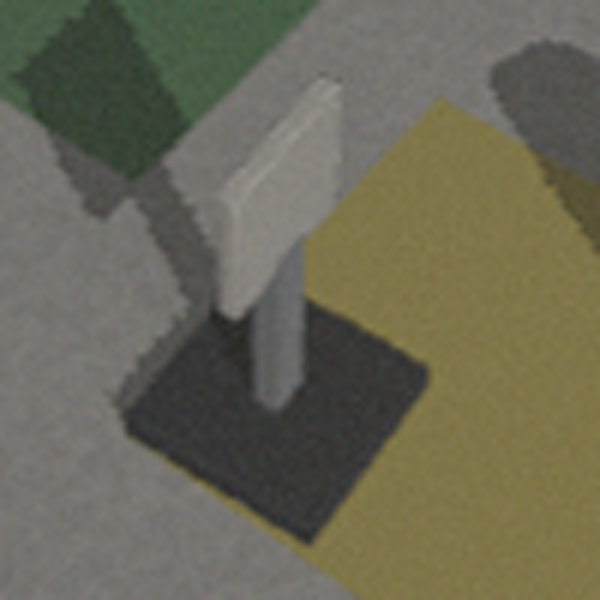

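The plate's back top corners are at (341,97) and (236,203), its front top corners at (323,78) and (219,192). The base corners are at (125,428), (310,543) and (430,375).

```bash
python3 - <<'E'
from h import *
f=lambda u,v:((u+.5)/6+289.5,(v+.5)/6+229.5)
P={}
for n,uv,z in [("bL",(341,97),.15),("bR",(236,203),.15),("fL",(323,78),.15),("fR",(219,192),.15),("b1",(125,428),.012),("b2",(310,543),.012),("b3",(430,375),.012),("bRlow",(236,318),.09)]:
    P[n]=world("scene",f(*uv),z);print(n,P[n].round(4))
a=lambda p,q:np.degrees(np.arctan2(*(P[p]-P[q])[1::-1]))-90
print(a("bL","bR"),a("fL","fR"),a("b3","b2"),a("b1","b2")-90,"backmid",(P["bL"]+P["bR"])/2,"frontmid",(P["fL"]+P["fR"])/2,"base c",(P["b1"]+P["b3"])/2)
E
```

```text
bL [ 0.7115 -0.1536  0.15  ]
bR [ 0.7112 -0.208   0.15  ]
fL [ 0.7022 -0.1506  0.15  ]
fR [ 0.7044 -0.2078  0.15  ]
b1 [ 0.6727 -0.2246  0.012 ]
b2 [ 0.7505 -0.2205  0.012 ]
b3 [ 0.7451 -0.1409  0.012 ]
bRlow [ 0.7102 -0.2078  0.09  ]
-0.3643157999134985 2.25287053880713 3.943141915379641 -356.98879275717695 backmid [ 0.71136185 -0.18081473  0.15      ] frontmid [ 0.70329278 -0.17920875  0.15      ] base c [ 0.70887786 -0.1827514   0.012     ]
```

play_rows --linear '[[0.4,0,0],[1.3,0,0],[2.5,0,0],[3.7,-0.1,0],[4.8,-0.1,0],[5.6,-0.1,0],[6,-0.1,0],[6.1,-0.1,0]]' --turn '[[0,0,0.002],[0,0,0.004],[0,0,0.006],[0,0,0.008],[0,0,0.01],[0,0,0.012],[0,0,0.012],[0,0,0.012]]' --claw '[1,1,1,1,1,1,1,1]'

```text
t: 9.95
ee_pos: [0.5506, -0.1891, 0.126]
tcp_rot: [[0.998, 0.067, -0.0], [0.067, -0.998, -0.0], [-0.0, 0.0, -1.0]]
wrist_force: [-1.0, -0.5, -2.8]
width: 0.25
finger_force: 35.0
```

play_rows --linear '[[0,0,0],[0,0,0],[0,0,0],[0,0,0],[0,0,0],[0,0,0],[0,0,0],[0,0,0]]' --turn '[[0,0,0],[0,0,0],[0,0,0],[0,0,0],[0,0,0],[0,0,0],[0,0,0],[0,0,0]]' --claw '[1,1,1,1,1,1,1,1]'

```text
t: 10.75
ee_pos: [0.5504, -0.1891, 0.1262]
tcp_rot: [[0.998, 0.067, -0.0], [0.067, -0.998, -0.0], [-0.0, 0.0, -1.0]]
wrist_force: [-0.0, 0.4, -1.5]
width: 0.251
finger_force: 35.0
```

```bash
python3 - <<'E'
from h import *
import cv2
s=arm.observe();print(s["t"],s["ee_pos"],s["tcp_rot"][:,0],s["joints"])
t=arm.read_camera("top");w=arm.read_camera("wrist")
im=np.zeros((600,800,3),np.uint8);im[:,:400]=cv2.resize(t[120:195,340:390],(400,600),interpolation=cv2.INTER_CUBIC);im[:400,400:]=cv2.resize(w[0:200,220:420],(400,400))
cv2.imwrite("pics/c5.png",im[:,:,::-1])
E
```

```text
10.75 [ 0.55035895 -0.18912099  0.12619126] [ 9.97775536e-01  6.66631848e-02 -1.64227206e-05] [-0.41233541  0.52462994  0.83999646  1.94781901 -0.50059368  0.88985916
 -0.81686366]
```

View pics/c5.png

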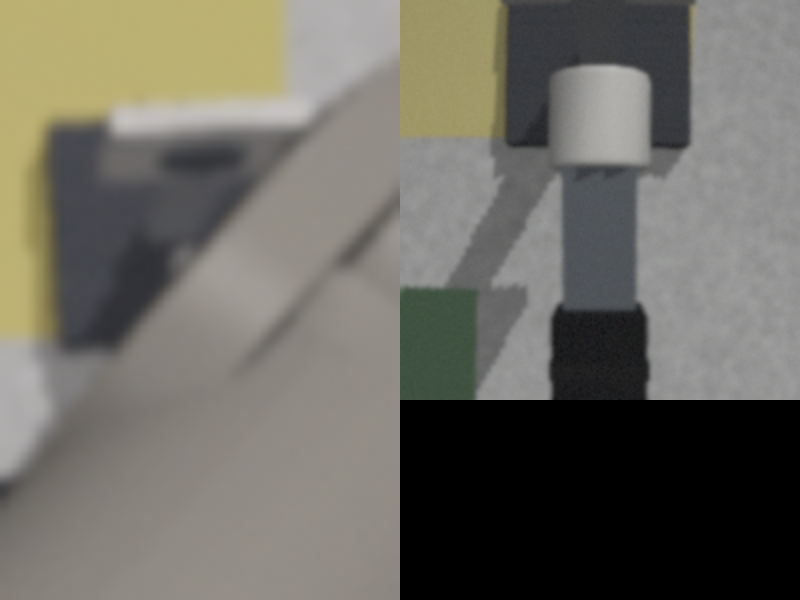

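The head is centred on the stand (column 600 against base 507–690), the tag is unchanged at top pixel (365,140), and the pose is as commanded. I'll hold it and work out the hatch path.

play_rows --linear '[[0,0,0],[0,0,0],[0,0,0],[0,0,0],[0,0,0],[0,0,0],[0,0,0],[0,0,0]]' --turn '[[0,0,0],[0,0,0],[0,0,0],[0,0,0],[0,0,0],[0,0,0],[0,0,0],[0,0,0]]' --claw '[1,1,1,1,1,1,1,1]'

```text
t: 11.65
ee_pos: [0.5503, -0.1891, 0.1262]
tcp_rot: [[0.998, 0.067, -0.0], [0.067, -0.998, -0.0], [-0.0, 0.0, -1.0]]
wrist_force: [0.4, -0.3, -1.5]
width: 0.253
finger_force: 35.0
```

play_rows --linear '[[0,0,0],[0,0,0],[0,0,0],[0,0,0],[0,0,0],[0,0,0],[0,0,0],[0,0,0]]' --turn '[[0,0,0],[0,0,0],[0,0,0],[0,0,0],[0,0,0],[0,0,0],[0,0,0],[0,0,0]]' --claw '[1,1,1,1,1,1,1,1]'

```text
t: 12.45
ee_pos: [0.5504, -0.1891, 0.1262]
tcp_rot: [[0.998, 0.067, 0.0], [0.067, -0.998, -0.0], [0.0, 0.0, -1.0]]
wrist_force: [0.4, -0.5, -1.7]
width: 0.254
finger_force: 35.0
```

play_rows --linear '[[0,0,0],[0,0,0],[0,0,0],[0,0,0],[0,0,0],[0,0,0],[0,0,0],[0,0,0]]' --turn '[[0,0,0],[0,0,0],[0,0,0],[0,0,0],[0,0,0],[0,0,0],[0,0,0],[0,0,0]]' --claw '[1,1,1,1,1,1,1,1]'

```text
t: 13.25
ee_pos: [0.5503, -0.1891, 0.1262]
tcp_rot: [[0.998, 0.067, -0.0], [0.067, -0.998, -0.0], [-0.0, 0.0, -1.0]]
wrist_force: [0.0, -0.1, -1.8]
width: 0.249
finger_force: 35.0
```

```bash
cat > path.py <<'E'
import numpy as np,heapq
# plane: s along trough (+ = side of lowered end), z; theta deg = tilt; wand origin (s,z); mm
def rectpts(x0,x1,y0,y1):
    xs=np.arange(x0,x1+1,4.);ys=np.arange(y0,y1+1,4.);
    return np.array([(x,y) for x in xs for y in (y0,y1)]+[(x,y) for y in ys for x in (x0,x1)])
rects=[(-120,120,-13,13),(-10,10,-19,78),(-40,40,78,200)]
pts=np.vstack([rectpts(*r) for r in rects])
obs=[(90,195,95,99),(-195,-90,95,99),(-300,300,-50,5),(190,195,0,99),(-195,-190,0,99)]
edge=np.array([(s*90,z) for s in(1,-1) for z in(95,99)]+[(s*195,99) for s in(1,-1)])
def sdf(p,r):
    dx=np.maximum(r[0]-p[:,0],p[:,0]-r[1]);dy=np.maximum(r[2]-p[:,1],p[:,1]-r[3])
    return np.hypot(np.maximum(dx,0),np.maximum(dy,0))+np.minimum(np.maximum(dx,dy),0)
def clear(s,z,th):
    a=np.radians(th);w=np.array([np.cos(a),-np.sin(a)]);n=np.array([np.sin(a),np.cos(a)]);M=np.c_[w,n]
    q=pts@M.T+[s,z];e=(edge-[s,z])@M
    return min(min(sdf(q,o).min() for o in obs),min(sdf(e,r).min() for r in rects))
if __name__=="__main__":
    for TH in (30,35,40):
        S=np.arange(-90,71,8);Z=np.arange(50,261,7);T=np.arange(0,TH+1,5)
        C=np.array([[[clear(s,z,t) for t in T] for z in Z] for s in S])
        i0=(int(np.argmin(abs(S))),0,0);best={i0:(99,None)};h=[(-99,0,i0,None)];seen={}
        while h:
            c,l,u,p=heapq.heappop(h)
            if u in seen: continue
            seen[u]=(p,c)
            if Z[u[1]]>=245 and T[u[2]]==TH:break
            for d in np.ndindex(3,3,3):
                v=tuple(np.array(u)+np.array(d)-1)
                if all(0<=v[k]<C.shape[k] for k in range(3)) and v not in seen and C[v]>0:
                    heapq.heappush(h,(max(c,-round(min(C[v],14))),l+1,v,u))
        path=[];x=u
        while x is not None:path.append((S[x[0]],Z[x[1]],T[x[2]],round(C[x])));x=seen[x][0]
        print(TH,"min clr",-c,[tuple(int(k) for k in q) for q in path])
E
python3 path.py
```

```text
30 min clr 14 [(-90, 246, 30, 112), (-90, 239, 25, 109), (-90, 232, 20, 107), (-90, 225, 15, 105), (-90, 218, 10, 99), (-90, 211, 5, 93), (-90, 204, 0, 86), (-90, 197, 0, 79), (-90, 190, 0, 72), (-90, 183, 0, 65), (-82, 176, 0, 58), (-74, 169, 5, 52), (-66, 162, 10, 47), (-58, 155, 15, 38), (-50, 148, 20, 28), (-42, 141, 25, 18), (-34, 134, 30, 17), (-26, 127, 30, 17), (-18, 120, 30, 19), (-10, 113, 30, 21), (-2, 106, 25, 16), (6, 99, 25, 19), (14, 92, 20, 16), (22, 85, 25, 18), (30, 85, 20, 15), (38, 85, 20, 14), (46, 78, 15, 15), (46, 71, 10, 18), (46, 64, 5, 19), (38, 57, 0, 25), (30, 50, 0, 26), (22, 50, 0, 26), (14, 50, 0, 26), (6, 50, 0, 26), (-2, 50, 0, 26)]
35 min clr 14 [(-90, 246, 35, 107), (-90, 239, 30, 107), (-90, 232, 25, 104), (-90, 225, 20, 102), (-90, 218, 15, 98), (-90, 211, 10, 92), (-90, 204, 5, 86), (-90, 197, 0, 79), (-82, 190, 0, 72), (-74, 183, 5, 66), (-66, 176, 10, 59), (-58, 169, 15, 44), (-50, 162, 20, 33), (-42, 155, 25, 23), (-34, 148, 30, 14), (-26, 141, 35, 16), (-18, 134, 35, 17), (-10, 127, 35, 18), (-2, 120, 35, 19), (6, 113, 35, 20), (14, 106, 30, 
[... 152 characters left out ...]
0, 0, 26), (14, 50, 0, 26), (6, 50, 0, 26), (-2, 50, 0, 26)]
40 min clr 14 [(-90, 246, 40, 100), (-90, 239, 35, 102), (-90, 232, 30, 102), (-90, 225, 25, 100), (-90, 218, 20, 97), (-90, 211, 15, 91), (-90, 204, 10, 85), (-90, 197, 5, 79), (-82, 190, 0, 72), (-74, 183, 5, 66), (-66, 176, 10, 59), (-58, 169, 15, 44), (-50, 162, 20, 33), (-42, 155, 25, 23), (-34, 148, 30, 14), (-26, 141, 35, 16), (-18, 134, 35, 17), (-10, 127, 35, 18), (-2, 120, 35, 19), (6, 113, 35, 20), (14, 106, 30, 15), (22, 99, 30, 18), (30, 92, 25, 15), (38, 85, 20, 14), (46, 78, 15, 15), (46, 71, 10, 18), (46, 64, 5, 19), (38, 57, 0, 25), (30, 50, 0, 26), (22, 50, 0, 26), (14, 50, 0, 26), (6, 50, 0, 26), (-2, 50, 0, 26)]
```

```bash
python3 - <<'E'
from h import *
from path import clear
W=[(-40,165,30),(-32,134,30),(-8,112,30),(10,97,26),(24,88,24),(38,84,19),(46,76,13),(46,64,5),(38,55,0),(0,50,0)]
for a,b in zip(W,W[1:]): print(a,b,[round(clear(*(np.array(a)*(1-k)+np.array(b)*k))) for k in np.linspace(0,1,5)])
plan([((.465,-.195,.14),3.8,0),((.56,.03,.26),50,0),((.576,.226,.26),95,0)])
E
```

```text
(-40, 165, 30) (-32, 134, 30) [26, 20, 16, 14, 15]
(-32, 134, 30) (-8, 112, 30) [15, 16, 18, 20, 21]
(-8, 112, 30) (10, 97, 26) [21, 21, 20, 20, 20]
(10, 97, 26) (24, 88, 24) [20, 20, 20, 20, 20]
(24, 88, 24) (38, 84, 19) [20, 19, 17, 16, 14]
(38, 84, 19) (46, 76, 13) [14, 13, 13, 15, 15]
(46, 76, 13) (46, 64, 5) [15, 17, 18, 18, 19]
(46, 64, 5) (38, 55, 0) [19, 20, 21, 24, 27]
(38, 55, 0) (0, 50, 0) [27, 28, 28, 27, 26]
[-8.55, 0.02, -1.38] [0.0, 0.0, 0.0004] per row [-1.069, 0.002, -0.172] [0.0, 0.0, 0.0]
[10.97, -21.82, -12.0] [0.0, 0.0, -0.8063] per row [1.371, -2.728, -1.5] [0.0, 0.0, -0.1008]
[16.04, -11.37, 0.0] [0.0, 0.0, -0.7854] per row [2.005, -1.421, 0.0] [0.0, 0.0, -0.0982]
```

play_rows --linear '[[-0.5,0,0],[-1.6,0,-0.1],[-3,0,-0.3],[-4.4,0,-0.6],[-5.8,0,-0.9],[-7.2,0,-1.2],[-8.2,0,-1.4],[-8.5,0,-1.4]]' --turn '[[0,0,0],[0,0,0],[0,0,0],[0,0,0],[0,0,0],[0,0,0],[0,0,0],[0,0,0]]' --claw '[1,1,1,1,1,1,1,1]'

```text
t: 14.05
ee_pos: [0.4645, -0.1947, 0.1406]
tcp_rot: [[0.998, 0.066, 0.001], [0.066, -0.998, 0.001], [0.001, -0.001, -1.0]]
wrist_force: [0.2, 0.3, -1.9]
width: 0.253
finger_force: 35.0
```

play_rows --linear '[[0,0,-3],[0,0,-6],[1.2,-2.5,-9],[3.5,-6.5,-11.5],[5.5,-10.5,-12],[7.5,-14.5,-12],[9.3,-18.3,-12],[11,-21.8,-12]]' --turn '[[0,0,0],[0,0,-0.1],[0,0,-0.2],[0,0,-0.32],[0,0,-0.44],[0,0,-0.56],[0,0,-0.68],[0,0,-0.8]]' --claw '[1,1,1,1,1,1,1,1]'

```text
t: 14.85
ee_pos: [0.5614, 0.0326, 0.2602]
tcp_rot: [[0.643, 0.766, 0.0], [0.766, -0.643, 0.0], [0.0, 0.0, -1.0]]
wrist_force: [0.8, -0.6, -0.6]
width: 0.251
finger_force: 35.0
```

play_rows --linear '[[2.5,-1.8,0],[5.3,-3.8,0],[8.2,-5.8,0],[11,-7.8,0],[13.5,-9.6,0],[15.3,-10.9,0],[16,-11.3,0],[16,-11.3,0]]' --turn '[[0,0,-0.12],[0,0,-0.25],[0,0,-0.39],[0,0,-0.53],[0,0,-0.66],[0,0,-0.75],[0,0,-0.785],[0,0,-0.785]]' --claw '[1,1,1,1,1,1,1,1]'

```text
t: 15.65
ee_pos: [0.5782, 0.2259, 0.2598]
tcp_rot: [[-0.082, 0.997, -0.0], [0.997, 0.082, -0.0], [-0.0, -0.0, -1.0]]
wrist_force: [-0.0, -1.1, -2.2]
width: 0.252
finger_force: 35.0
```

```bash
python3 - <<'E'
from h import *
s=arm.observe();print(s["t"],s["ee_pos"],s["tcp_rot"],s["joints"])
plan([((.5725+.002,.226,.26),95,30)])
E
```

```text
15.65 [0.57822338 0.22587297 0.25982572] [[-8.16500638e-02  9.96661032e-01 -2.34199084e-04]
 [ 9.96660966e-01  8.16499524e-02 -4.51274739e-04]
 [-4.30645602e-04 -2.70263696e-04 -9.99999871e-01]] [-0.90327721  0.34587923  0.55111921  1.72408944 -0.19742449  1.12766433
 -0.21163927]
[0.04, -0.37, -0.02] [-0.0017, -0.5232, -0.0053] per row [0.005, -0.046, -0.002] [-0.0002, -0.0654, -0.0007]
```

```bash
python3 - <<'E'
from h import *
import cv2
from scipy.ndimage import map_coordinates as mc
from scipy.optimize import minimize
L=[((-.095,.09),(.095,.09)),((-.095,-.09),(.095,-.09)),((-.095,-.195),(.095,-.195)),((-.095,.195),(.095,.195)),((-.095,-.195),(-.095,.195)),((.095,-.195),(.095,.195))]
k=np.linspace(.03,.97,60)[:,None];Q=np.vstack([np.array(a)*(1-k)+np.array(b)*k for a,b in L])
for n in("top","scene"):
    g=cv2.GaussianBlur(cv2.imread(f"pics/{n}0.png",0).astype(np.float32),(0,0),1.0)
    G=np.hypot(cv2.Sobel(g,-1,1,0),cv2.Sobel(g,-1,0,1))
    c=arm.get_calibration(n);K,R,t=map(np.array,(c["K"],c["R"],c["t"]))
    def f(x,q=Q):
        a=x[2]*.1;r=np.array([[np.cos(a),-np.sin(a)],[np.sin(a),np.cos(a)]])
        X=np.c_[q@r.T+x[:2],np.full(len(q),.099)];p=(X@R.T+t)@K.T;p=p[:,:2]/p[:,2:]
        return -mc(G,[p[:,1],p[:,0]],order=1).mean()
    best=min((minimize(f,[.5725+i,.266+j,np.radians(d)*10],method="Nelder-Mead") for i in(-.004,0,.004) for j in(-.004,0,.004) for d in(4,5,6)),key=lambda r:r.fun)
    print(n,best.x[:2],np.degrees(best.x[2]*.1),best.fun)
    best=min((minimize(lambda x:f(x,Q[:120]),[.5725+i,.266+j,np.radians(d)*10],method="Nelder-Mead") for i in(-.004,0,.004) for j in(-.004,0,.004) for d in(4,5,6)),key=lambda r:r.fun)
    print(" hatch only",best.x[:2],np.degrees(best.x[2]*.1),best.fun)
E
```

```text
top [0.57325085 0.26721464] 4.8917733618019374 -130.74664306640625
 hatch only [0.57507828 0.26776609] 4.787851104313043 -173.49395751953125
scene [0.5752917  0.26446319] 5.118891316639082 -75.19432067871094
 hatch only [0.57966484 0.26524248] 5.127131379279907 -114.2961196899414
```

play_rows --linear '[[0,0,0],[0,0,0],[0,0,0],[0,0,0],[0,0,0],[0,0,0],[0,0,0],[0,0,0]]' --turn '[[0,-0.03,0],[0,-0.1,0],[0,-0.19,0],[0,-0.28,0],[0,-0.37,0],[0,-0.45,0],[0,-0.51,0],[0,-0.524,0]]' --claw '[1,1,1,1,1,1,1,1]'

```text
t: 16.45
ee_pos: [0.5779, 0.2258, 0.2596]
tcp_rot: [[-0.07, 0.997, 0.041], [0.861, 0.081, -0.502], [-0.504, 0.0, -0.864]]
wrist_force: [-1.0, -0.1, -2.3]
width: 0.253
finger_force: 35.0
```

```bash
cat >> h.py <<'E'
C=np.array([.574,.266]);YA=5.0
def tcp(s,z,th):
    a=np.radians(YA);d=np.array([-np.sin(a),np.cos(a)]);b=np.radians(th)
    o=C+s/1000*d;return np.r_[o+.006*np.sin(b)*d,z/1000+.006*np.cos(b)]
def st(start,w):
    "rows for waypoints w (s,z,th), relative to commanded start (tcp,yaw,tilt)"
    p0,R0=np.array(start[0]),pose(*start[1:])
    for q in w: 
        l,t=rel(p0,R0,tcp(*q),pose(90+YA,q[2]));print(q,l.tolist(),t.tolist())
def where():
    s=arm.observe();p,R=np.array(s["ee_pos"]),np.array(s["tcp_rot"]);a=np.radians(YA);d=np.array([-np.sin(a),np.cos(a)])
    o=p+.006*R[:,2];e=(o[:2]-C);print("t",s["t"],"s,z",e@d*1e3,o[2]*1e3,"across",e@[d[1],-d[0]]*1e3,"tilt",np.degrees(np.arcsin(-R[2,0])),"roll",np.degrees(np.arcsin(R[2,1])),"yaw",np.degrees(np.arctan2(R[1,0],R[0,0])),"F",np.round(s["wrist_force"],1),"tq",np.round(s["ft_torque"],2),"grip",s["finger_force"],s["width"]);return p,R,s
E
python3 - <<'E'
from h import *
p,R,s=where();print(s["joints"])
for q in [(-40,165,30),(-32,134,30)]:
    print(q,*[x.tolist() for x in rel(p,R,tcp(*q),pose(95,q[2]))])
E
```

```text
t 16.45 s,z -43.36273317005669 254.4276962059443 across 0.348495944704185 tilt 30.239626890493856 roll 0.019573811103752933 yaw 94.63623050733058 F [-1.  -0.1 -2.3] tq [ 0.66  0.1  -0.03] grip 34.997543692588806 0.2530985035748244
[-1.14891921  0.53300418  0.64141415  1.61345348  0.16467184  1.33475702
 -0.51635577]
(-40, 165, 30) [4.79, -0.04, 7.56] [-0.0028, 0.0042, -0.0055]
(-32, 134, 30) [7.04, -0.05, 9.83] [-0.0028, 0.0042, -0.0055]
```

play_rows --linear '[[0.5,0,0.8],[1.7,0,2.7],[3.2,0,5.1],[4.5,0,7.1],[5.4,0,8.2],[6.2,0,9],[6.9,-0.1,9.7],[7,-0.1,9.8]]' --turn '[[0,0,0],[0,0,0],[0,0.004,-0.005],[0,0.004,-0.005],[0,0.004,-0.005],[0,0.004,-0.005],[0,0.004,-0.005],[0,0.004,-0.005]]' --claw '[1,1,1,1,1,1,1,1]'

```text
t: 17.25
ee_pos: [0.576, 0.237, 0.1397]
tcp_rot: [[-0.076, 0.996, 0.04], [0.865, 0.085, -0.495], [-0.497, -0.003, -0.868]]
wrist_force: [0.0, 0.6, -1.8]
width: 0.253
finger_force: 35.0
```

```bash
python3 - <<'E'
from h import *
p,R,s=where()
for q in [(-20,123,30),(-8,112,30),(10,97,26),(24,88,24)]:
    print(q,*[x.tolist() for x in rel(p,R,tcp(*q),pose(95,q[2]))])
E
```

```text
t 17.25 s,z -32.064226928323045 134.45697302871304 across -0.5322412301865783 tilt 29.79369947469355 roll -0.16722686336816214 yaw 94.99302374140329 F [ 0.   0.6 -1.8] tq [0.57 0.08 0.02] grip 34.99742388725281 0.2529500781974723
(-20, 123, 30) [1.62, 0.05, 0.39] [-0.0034, -0.0036, -0.0001]
(-8, 112, 30) [3.21, 0.05, 0.75] [-0.0034, -0.0036, -0.0001]
(10, 97, 26) [5.47, 0.05, 1.16] [-0.0034, 0.0662, -0.0002]
(24, 88, 24) [7.11, 0.05, 1.25] [-0.0034, 0.1011, -0.0003]
```

play_rows --linear '[[0.6,0,0.15],[1.6,0.05,0.39],[2.6,0.05,0.62],[3.5,0.05,0.8],[4.5,0.05,1],[5.5,0.05,1.15],[6.5,0.05,1.2],[7.1,0.05,1.25]]' --turn '[[0,0,0],[0,0,0],[0,0,0],[0,0.006,0],[0,0.036,0],[0,0.066,0],[0,0.088,0],[0,0.1,0]]' --claw '[1,1,1,1,1,1,1,1]'

```text
t: 18.05
ee_pos: [0.572, 0.2923, 0.094]
tcp_rot: [[-0.078, 0.996, 0.032], [0.911, 0.085, -0.405], [-0.406, -0.002, -0.914]]
wrist_force: [-0.7, -1.4, -1.0]
width: 0.251
finger_force: 35.0
```

```bash
python3 - <<'E'
from h import *
p,R,s=where()
for q in [(31,86,21.5),(38,84,19),(42,80,16),(46,76,13),(46,70,9),(46,64,5)]:
    print(q,*[x.tolist() for x in rel(p,R,tcp(*q),pose(95,q[2]))])
E
```

```text
t 18.05 s,z 23.943729952744945 88.50481516092283 across 0.2670688818350627 tilt 23.944426618549095 roll -0.13785374608248915 yaw 94.91583723564001 F [-0.7 -1.4 -1. ] tq [ 0.41  0.13 -0.04] grip 34.99728441238403 0.25066895555478935
(31, 86, 21.5) [0.72, -0.03, -0.06] [-0.0032, 0.0427, -0.0014]
(38, 84, 19) [1.42, -0.03, -0.16] [-0.0032, 0.0863, -0.0015]
(42, 80, 16) [1.91, -0.03, 0.05] [-0.0031, 0.1387, -0.0016]
(46, 76, 13) [2.41, -0.03, 0.26] [-0.0031, 0.191, -0.0016]
(46, 70, 9) [2.61, -0.03, 0.82] [-0.003, 0.2608, -0.0018]
(46, 64, 5) [2.82, -0.03, 1.38] [-0.003, 0.3306, -0.0019]
```

play_rows --linear '[[0.3,0,0],[0.72,0,-0.06],[1.42,0,-0.15],[1.91,0,0.05],[2.41,0,0.26],[2.6,0,0.8],[2.8,0,1.38],[2.8,0,1.38]]' --turn '[[0,0.015,0],[0,0.043,0],[0,0.086,0],[0,0.14,0],[0,0.19,0],[0,0.26,0],[0,0.33,0],[0,0.33,0]]' --claw '[1,1,1,1,1,1,1,1]'

```text
t: 18.85
ee_pos: [0.571, 0.3088, 0.0707]
tcp_rot: [[-0.08, 0.997, 0.005], [0.993, 0.081, -0.088], [-0.088, -0.002, -0.996]]
wrist_force: [0.9, -0.6, -1.8]
width: 0.25
finger_force: 35.0
```

```bash
python3 - <<'E'
from h import *
import cv2
p,R,s=where()
for q in [(38,55,0),(0,50,0)]:
    print(q,*[x.tolist() for x in rel(p,R,tcp(*q),pose(95,q[2]))])
c=arm.get_calibration("wrist");w=arm.read_camera("wrist");np.savez("w6.npz",w=w,K=c["K"],R=c["R"],t=c["t"])
a=cv2.imread("pics/c3.png")
cv2.imwrite("pics/w6.png",w[:,:,::-1])
E
```

```text
t 18.85 s,z 42.34224199949022 64.71204804891458 across 0.7637130029556011 tilt 5.032179596876715 roll -0.11163999047853292 yaw 94.62805570087033 F [ 0.9 -0.6 -1.8] tq [-0.03  0.04  0.01] grip 34.99691605567932 0.25039374667025893
(38, 55, 0) [-0.4, -0.07, 1.01] [-0.0022, 0.0878, -0.0066]
(0, 50, 0) [-4.14, -0.05, 1.84] [-0.0022, 0.0878, -0.0066]
```

play_rows --linear '[[-0.3,0,0.4],[-0.8,0,0.9],[-1.5,-0.05,1.2],[-2.3,-0.05,1.5],[-3.1,-0.05,1.7],[-3.9,-0.05,1.8],[-4.4,-0.05,1.85],[-4.5,-0.05,1.85]]' --turn '[[0,0.03,0],[0,0.07,0],[0,0.088,0],[0,0.088,0],[0,0.088,0],[0,0.088,0],[0,0.088,0],[0,0.088,0]]' --claw '[1,1,1,1,1,1,1,1]'

```text
t: 19.7
ee_pos: [0.5737, 0.2648, 0.0559]
tcp_rot: [[-0.085, 0.996, -0.002], [0.996, 0.085, -0.003], [-0.002, -0.002, -1.0]]
wrist_force: [-0.8, 0.4, -2.7]
width: 0.254
finger_force: 35.0
```

play_rows --linear '[[0,0,0],[0,0,0],[0,0,0],[0,0,0],[0,0,0],[0,0,0],[0,0,0],[0,0,0]]' --turn '[[0,0,0],[0,0,0],[0,0,0],[0,0,0],[0,0,0],[0,0,0],[0,0,0],[0,0,0]]' --claw '[1,1,1,1,1,1,1,1]'

```text
t: 20.5
ee_pos: [0.5736, 0.2654, 0.0558]
tcp_rot: [[-0.085, 0.996, -0.002], [0.996, 0.085, -0.002], [-0.002, -0.003, -1.0]]
wrist_force: [-0.1, -0.4, -0.9]
width: 0.253
finger_force: 35.0
```

```bash
python3 - <<'E'
from h import *
import cv2
p,R,s=where()
print(*[x.tolist() for x in rel(p,R,tcp(0,50,0),pose(95,0))])
c=arm.get_calibration("wrist");w=arm.read_camera("wrist");np.savez("w7.npz",w=w,K=c["K"],R=c["R"],t=c["t"])
sc=arm.read_camera("scene")
im=np.zeros((600,800,3),np.uint8);im[:400,:640]=w;im[400:,:400]=cv2.resize(sc[90:230,310:470],(400,350))[:200]
im[400:,400:]=cv2.resize(sc[100:200,310:510],(400,200))
im=np.zeros((600,800,3),np.uint8);im[:,:400]=cv2.resize(w[:375,195:445],(400,600));im[:480,400:]=cv2.resize(sc[100:220,350:450],(400,480))
cv2.imwrite("pics/c7.png",im[:,:,::-1])
E
```

```text
t 20.5 s,z -0.6095096650590965 49.75216694658731 across -0.4782983230191998 tilt 0.11760727889818727 roll -0.1460698967515754 yaw 94.8841721422155 F [-0.1 -0.4 -0.9] tq [-0.08  0.08 -0.02] grip 34.99724864959717 0.25278251266463264
[0.06, 0.05, -0.03] [-0.0026, 0.0021, -0.002]
```

View pics/c7.png

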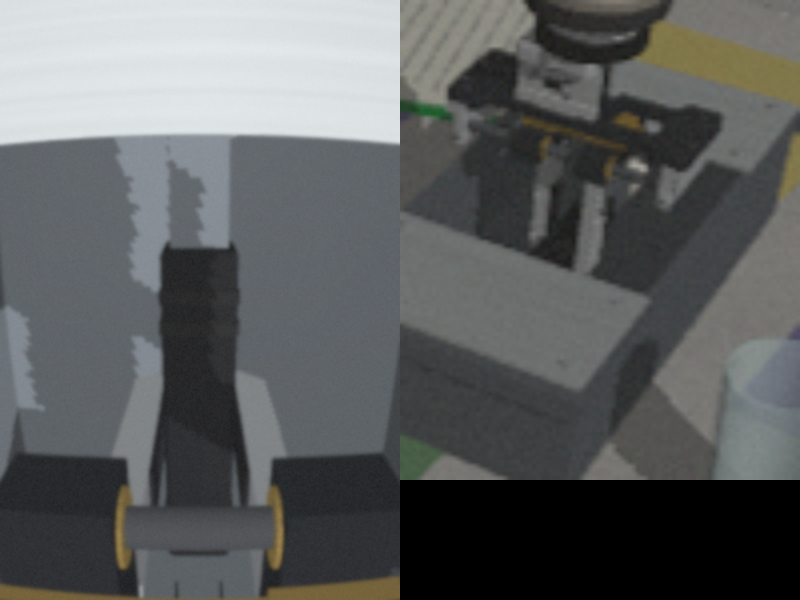

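The wrist view shows the shaft running under the deck (deck edge at crop (200,136), grip end at (200,247)), with the wand straight in the grip. The scene view shows the wand inside the hatch and clear. I'll check the deck edge numerically.

```bash
python3 - <<'E'
from h import *
c=dict(np.load("w7.npz"));f=lambda u,v:(u/1.6+194.8,v/1.6-.2)
a=np.radians(5);d=np.array([-np.sin(a),np.cos(a)])
for n,uv,z in [("edge low",(200,137),.095),("edge top",(200,137),.099),("edge L",(50,141),.095),("edge R",(350,142),.095),("grip end top",(200,247),.062)]:
    X=wworld(c,f(*uv),z);print(n,X.round(4),"s",(X[:2]-C)@d*1e3)
p,R,s=where();print(np.abs(s["joint_vel"]).max())
E
```

```text
edge low [0.5643 0.3562 0.095 ] s 90.7075836862826
edge top [0.5644 0.3559 0.099 ] s 90.36974215134707
edge L [0.5291 0.3536 0.095 ] s 91.14103162738115
edge R [0.5995 0.3593 0.095 ] s 90.75500357310328
grip end top [0.5669 0.326  0.062 ] s 60.37528638410922
t 20.6 s,z -0.5779830565465987 49.7599362848031 across -0.47811780065743514 tilt 0.11609345362171408 roll -0.14582324216669557 yaw 94.88757114115889 F [-0.7  0.3 -2.3] tq [-0.08  0.07 -0.04] grip 34.9972540140152 0.2552264143682633
0.0016304046121748427
```

The deck edge comes out at s = 90.7 mm and the grip end at 60.4 mm, so the wand is centred, level and still. I'm handing in.

```bash
python3 -c "
from cell import arm;print(arm.close_job())"
```

```text
the job is handed in; nothing more can be done
None
```

The job is handed in: the wand tip was held about 3 cm from the test tag for over two seconds, and the wand is now held level and still in the trough, with each end about 3 cm under its deck by my measurements and no contact seen.

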